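# Switch the lid feeder to its other chute

## Task

Switch the lid feeder over: press down the raised end of the hand bar with a fingertip, so that the seesaw gate rocks over its pivot onto its other stop, and then push the stop slide fully in, so that the three waiting lids roll down the other chute by themselves. Only press and push: grip and lift nothing, keep your fingers off the lids, and leave the jars, the loose lid and the tools where they are.

Things in the scene. Friction and masses are not known exactly. Their poses are not given: they have to be found in the camera images.
- feeder: the lid feeder: fixed steel and clear-plastic stand 560 mm wide (y), 345 mm tall, base plate 560 x 180 x 8 mm (x from -102 to 78). Origin: on the table straight under the gate's pivot; x runs from the hand-bar side to the back, y to its left, z up. Its plates and bearing reach to x = -20 mm; in front of them stand only the hand bar, two bumper posts (x = -80, y = +-100, 57 mm tall) and the slide
- magazine (a point): centre of the upright magazine's top mouth: 71 mm wide (y), 20 mm deep (x), from 163 to 341 mm above the table over the middle of the feeder; three lids stand in it on edge, one above the other
- pivot (a point): pivot of the seesaw gate, 95 mm above the table, axis along the feeder's x, straight under the magazine; the gate's plank is 144 mm long
- chute_left (a point): middle of the floor of the left (+y) chute, a channel 20 mm deep (x) that slopes down and outward from 76 mm up at y = 74 mm to 30 mm up at its closed end at y = 252 mm of the feeder
- chute_right (a point): the same for the right (-y) chute
- gate (a joint): angle of the seesaw gate and its hand bar, rad, from -0.3 (left, +y, end down against its stop: lids run to the left chute) to +0.3 (right end down: lids run to the right chute). A tumbler weight at the back makes it flip: released anywhere past the middle it falls on to that stop and stays. About 0.6 N on the raised end moves it
- pad_left (a point): centre of the top face of the rubber tread at the left (+y) end of the hand bar; the tread is 30 mm (x) by 44 mm (along the bar), 80 mm in front (-x) of the pivot and 140 mm to its left; about 148 mm above the table when raised, 65 mm when down; free space above it and in front of it
- pad_right (a point): the same for the tread at the right (-y) end of the hand bar
- slide (a joint): travel of the stop slide, m: 0 = out, its blade under the lowest lid holds all three; 0.026 = pushed fully in (towards the feeder's +x), its window lets all three lids drop on to the gate. Needs about 2 to 3 N, stays where it is left
- push_plate (a point): centre of the front face of the stop slide's upright black push plate, 44 mm wide (y), 44 mm tall, 5 mm thick, facing the feeder's -x, 103 mm in front of the magazine's middle when out; 179 mm above the table, its lower edge at 155 mm, its top edge at 199 mm; it moves along the feeder's +x when pushed
- lid1: a gold twist-off lid, disc 58 mm across and 11 mm thick, standing on edge in the magazine (lowest of three); origin at the disc's centre
- lid2: a gold twist-off lid, disc 58 mm across and 11 mm thick, standing on edge in the magazine (middle of three); origin at the disc's centre
- lid3: a gold twist-off lid, disc 58 mm across and 11 mm thick, standing on edge in the magazine (highest of three); origin at the disc's centre
- jar_a: a closed glass jar of olives with a gold lid, 72 mm across, 112 mm tall; bystander; origin at the centre of its underside
- jar_b: a closed glass jar of olives with a gold lid, 72 mm across, 112 mm tall; bystander; origin at the centre of its underside
- jar_c: a closed glass jar of olives with a gold lid, 72 mm across, 112 mm tall; bystander; origin at the centre of its underside
- jar_empty: an open empty glass jar, 72 mm across, 104 mm tall; bystander; origin at the centre of its underside
- wrench: a steel wrench lying on the table, 180 mm long, 8 mm thick; bystander; origin under its middle
- star_knob: a black five-lobed clamping knob, 56 mm across, 28 mm tall; bystander; origin at the centre of its underside
- lid_loose: a gold lid lying flat on the table, 58 mm across, 11 mm tall; bystander; origin at the centre of its underside

How it is judged:
On the way, in this order (a step that is already met when the one before it is completed fails the run):
1. the gate is rocked over onto its other stop while the slide still holds all three lids (distance of pad_left from where it was at the start of the episode above 0.07 m and (value of joint gate below -0.27 rad or value of joint gate above 0.27 rad) and value of joint slide below 0.006 m and height (world z) of each of lid1, lid2, lid3 above 0.16 m), for 0.2 s.
2. the stop slide is pushed fully in (value of joint slide above 0.023 m), for 0.2 s.
At the end, for the whole second after the job is handed in: The gate lies on the stop opposite to the one it started on (within 0.03 rad), the slide is in (at least 23 of 26 mm), and all three lids rest in the chute that the gate now feeds, more than 85 mm to that side of the pivot (distance of pad_left from where it was at the start of the episode above 0.07 m and value of joint slide above 0.023 m and ((value of joint gate below -0.27 rad and y of each of lid1, lid2, lid3 in the frame of feeder above 0.085 m and height (world z) of each of lid1, lid2, lid3 below 0.14 m and linear speed of each of lid1, lid2, lid3 below 0.03 m/s and x of lid1 in the frame of feeder between -0.02 and 0.02 m and x of lid2 in the frame of feeder between -0.02 and 0.02 m and x of lid3 in the frame of feeder between -0.02 and 0.02 m) or (value of joint gate above 0.27 rad and y of each of lid1, lid2, lid3 in the frame of feeder below -0.085 m and height (world z) of each of lid1, lid2, lid3 below 0.14 m and linear speed of each of lid1, lid2, lid3 below 0.03 m/s and x of lid1 in the frame of feeder between -0.02 and 0.02 m and x of lid2 in the frame of feeder between -0.02 and 0.02 m and x of lid3 in the frame of feeder between -0.02 and 0.02 m))); the robot touches nothing.
It fails at once if a bystander was moved (more than 25 mm) (distance of any of jar_a, jar_b, jar_c, jar_empty, wrench, star_knob, lid_loose from where it was at the start of the episode above 0.025 m).
It fails at once if the robot touched a waiting lid (contact force between any of the fingers, the arm and lid1 above 0.5 N or contact force between any of the fingers, the arm and lid2 above 0.5 N or contact force between any of the fingers, the arm and lid3 above 0.5 N).
It fails at once if a lid was lifted or taken out of the feeder (height (world z) of any of lid1, lid2, lid3 above 0.34 m or x of any of lid1, lid2, lid3 in the frame of feeder above 0.03 m or x of any of lid1, lid2, lid3 in the frame of feeder below -0.03 m).
It also fails if it takes over 48 s, if anything falls off the work surface, if the arm or the gripper's body presses on something with over 40 N, if the wrist force passes 120 N, or if a joint passes its speed limit or range.

## Robot

A 6-joint arm with a two-finger parallel gripper is mounted at the origin on the work surface. World frame = base frame: x ahead of the robot, y to its left, z up, the work surface at z = 0. Lengths are in m, angles in rad, forces in N, time in s.
With the tool pointing down it reaches from about 0.225 to 0.875 m from the base axis. Payload 3.4 kg.
Tool frame: the origin (TCP) lies on the mounting face of the last link; the fingertips stand ctrl.finger_overhang ahead of it and the grasp point (between the pads) lies 155 mm ahead of it (ctrl.finger_overhang is the distance from the TCP to the fingertips, in m); z points along the fingers, y is the line along which they close (so a half turn about z gives the same grasp; the last joint's range is limited). The gripper opens to 85 mm and grips with 20 to 120 N. Pads are 22 mm wide; open, the fingers measure 114 mm over their backs; the gripper's body (76 mm by 85 mm) begins 54 mm behind the grasp point. The pads swing forward as they close: fully open they stand 13 mm farther back than shut.
Start: joints at [1.048, 0.276, 1.505, -0, 1.361, -0.121], TCP at [0.225, 0.529, 0.405] pointing down, gripper open.
Joint ranges: [-2.89, 2.89], [-0.75, 2.08], [0.22, 2.7], [-1.18, 4.32], [0.11, 2.71], [-2.7, 2.7]. Speed limits (rad/s): [2.57, 2.57, 3.14, 3.14, 3.14, 3.14].

## Interface

Orientations are given as [roll, pitch, yaw] about the fixed x, y, z axes, in that order (R = Rz(yaw) Ry(pitch) Rx(roll)).
In Python, from workcell import ctrl, effector, planner, read_camera gives the robot as it stands. Calls block until the motion is done:
- ctrl.movep(position, orientation): joint-space move of the TCP to a pose.
- ctrl.movel(position, max_speed=0.15, orientation=None, f_stop=None): straight line of the TCP; orientation=None keeps the orientation; max_speed is the mean speed in m/s. With f_stop (N) it stops when the force on the tool has changed by that much, and returns True; else False.
- ctrl.move_j(angles): joint-space move.
- effector.open_gripper() and effector.grasp(newtons=None): open the fingers fully, or close them until they stop; newtons is the grip in N (None keeps the last).
- ctrl.hold(seconds).
- planner.solve_ik(position, orientation): joint angles nearest the present ones, or None.
- ctrl.sense(): the state.
- read_camera(name): name is "scene" or "top"; returns a dict with "frame" (400x640x3 uint8, red, green, blue), "fx", "fy", "cx", "cy" (pixels), "xyz" and "attitude" of the camera in the world. Camera axes: x right, y up, looking along -z (the intrinsics and any distortion apply to the point x, -y, -z); pixel columns grow to the right and rows downward; lengths in m; the calibration is good to about 2 mm. A picture is of the moment at which its call begins. There is no depth.
A pose or a line that the arm cannot do raises ctrl.IKError and nothing moves.
- ctrl.sign_off(): hands the job in; it is judged then, once.
The state is a dict: "clock": time; "joints": joint angles; "joint_velocities": joint speeds; "joint_torque": joint torques, N m; "position": TCP position; "tcp_rot": TCP orientation; "force": force on the tool from outside, world axes, zero at the start; "moment": the same for the moment, N m; "width": finger opening in m; "grip_force": force on a finger pad.
Only numpy, scipy, OpenCV 4.12 (cv2) and the standard library are available. Lean on these libraries where they do the work, as an engineer would, in place of code of your own. Each camera call takes 0.05 s, during which the arm holds its last target. There are 200 camera calls.

## Working session

There is one attempt and no reset: what is moved stays moved. The work goes in short steps, each a Python script; the robot and the scene stay as the last script left them, time stands still between calls to the robot, and variables do not carry over. Pictures are saved under pics/ and viewed, at most 10 in all, crops included, and the job is handed in when it is done.

```bash
ls; mkdir -p pics
python3 - <<'E'
from workcell import ctrl, effector, planner, read_camera
import cv2,pickle
d={}
for n in ("scene","top"):
    c=read_camera(n); d[n]=c
    cv2.imwrite(f"pics/{n}0.png",c["frame"][:,:,::-1])
    print({k:v for k,v in c.items() if k!="frame"})
pickle.dump(d,open("cams.pkl","wb"))
s=ctrl.sense();print(s,ctrl.finger_overhang)
E
```

```text
pics
{'fx': 430.732442929182, 'fy': 430.732442929182, 'cx': 324.49454562337525, 'cy': 200.11396391024144, 'xyz': array([1.15347844, 0.29316735, 1.19581329]), 'attitude': array([ 0.58285334, -0.00604481,  1.97735947])}
{'fx': 425.3799485023402, 'fy': 425.3799485023402, 'cx': 321.5844853553833, 'cy': 194.21749620885979, 'xyz': array([0.47741422, 0.03393665, 1.28027702]), 'attitude': array([ 0.08571327,  0.00363326, -1.55521705])}
{'clock': 0.1, 'joints': array([ 1.04800201e+00,  2.76528256e-01,  1.50600339e+00, -3.10849949e-05,
        1.36070186e+00, -1.20996505e-01]), 'joint_velocities': array([ 6.43528316e-04, -1.56197640e-03, -2.04776304e-03, -5.18150683e-05,
        2.94821203e-04, -4.75599485e-04]), 'joint_torque': array([ 2.77917738e-03, -4.17697549e+01, -2.46404296e+01, -1.09212631e-04,
        5.75910788e-03, -2.93539870e-05]), 'position': array([0.22478131, 0.52903905, 0.40392923]), 'tcp_rot': array([-3.13996013e+00, -1.67884669e-04,  2.73980121e+00]), 'force': array([ 0.55755425, -0.0300301 , -0.45681122]), 'moment': array([ 0.05092697, -0.03258778,  0.00573049]), 'grip_force': 0.0, 'width': 0.0853227958108693} 0.1734
```

View pics/scene0.png

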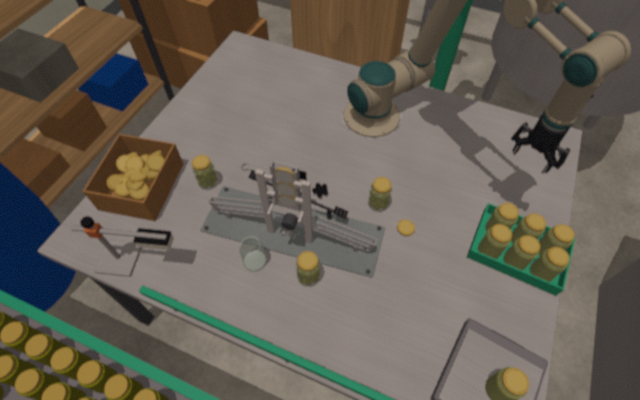

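View pics/top0.png

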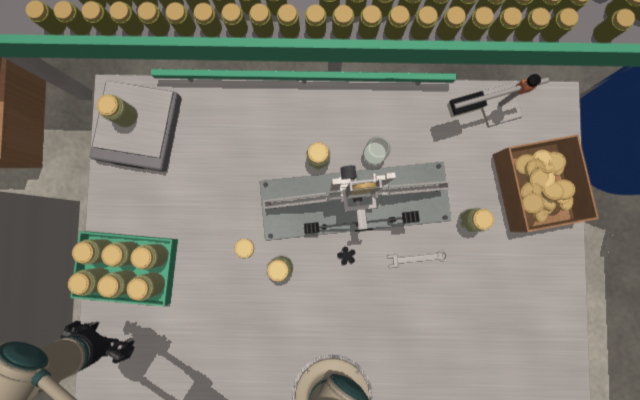

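The top view shows the feeder's plate spanning about (262–450, 165–240), with treads at (311,228) and (410,217) on the side facing the robot. The star knob (346,256), wrench (416,259) and a jar (278,270) lie in front of it. Next I'll measure the plate and enlarge both views.

```bash
cat > h.py <<'E'
import numpy as np,pickle
from scipy.spatial.transform import Rotation as R
d=pickle.load(open("cams.pkl","rb"))
def ray(c,u,v):
    r=R.from_euler("xyz",c["attitude"]).as_matrix()
    return c["xyz"], r@np.array([(u-c["cx"])/c["fx"],-(v-c["cy"])/c["fy"],-1])
def plane(c,u,v,z):
    o,k=ray(c,u,v); return o+k*(z-o[2])/k[2]
def proj(c,p):
    q=R.from_euler("xyz",c["attitude"]).as_matrix().T@(np.asarray(p)-c["xyz"])
    return np.array([c["cx"]-c["fx"]*q[0]/q[2], c["cy"]+c["fy"]*q[1]/q[2]])
E
python3 - <<'E'
from h import *
import cv2
f=d["top"]["frame"]; s=d["scene"]["frame"]
for p in [(290,190),(420,190),(300,150),(220,200)]: print(f[p[1],p[0]])
hsv=cv2.cvtColor(f,cv2.COLOR_RGB2HSV)
g=f.astype(int); m=((g[...,1]-g[...,0]>4)&(g[...,2]-g[...,0]>-2)).astype(np.uint8); m[:150]=0;m[250:]=0;m[:,:250]=0;m[:,460:]=0
m=cv2.morphologyEx(m,cv2.MORPH_CLOSE,np.ones((9,9)))
cs=cv2.findContours(m,0,2)[0]; c=max(cs,key=cv2.contourArea)
rc=cv2.minAreaRect(c); b=cv2.boxPoints(rc); P=np.array([plane(d["top"],*q,.008) for q in b])
print(b,P.round(4),[np.linalg.norm(P[i]-P[i-1]).round(3) for i in range(4)])
a=cv2.resize(f[150:250,255:455],None,fx=4,fy=4,interpolation=2)
cv2.polylines(a,[((b-[255,150])*4).astype(int)],True,(255,0,0))
cv2.imwrite("pics/t1.png",a[:,:,::-1])
cv2.imwrite("pics/s1.png",cv2.resize(s[150:285,195:395],None,fx=4,fy=4,interpolation=2)[:,:,::-1])
E
```

```text
[133 135 131]
[162 154 149]
[170 163 157]
[168 160 155]Traceback (most recent call last):
  File "<stdin>", line 8, in <module>
ValueError: max() iterable argument is empty
```

Run:
```python
from h import *
import cv2
f=d["top"]["frame"]; s=d["scene"]["frame"]
g=cv2.GaussianBlur(f,(3,3),0).astype(int); m=((g[...,1]-g[...,0]>=0)&(g[...,1]>60)).astype(np.uint8); m[:155]=0;m[250:]=0;m[:,:255]=0;m[:,458:]=0
m=cv2.morphologyEx(m,cv2.MORPH_OPEN,np.ones((3,3)))
m[:160]=0
n,l,st,_=cv2.connectedComponentsWithStats(m)
pts=np.vstack([np.argwhere(l==i)[:,::-1] for i in range(1,n) if st[i,4]>150]).astype(np.float32)
b=cv2.boxPoints(cv2.minAreaRect(pts)); P=np.array([plane(d["top"],*q,.008) for q in b])
print(b,P.round(4),[np.linalg.norm(P[i]-P[i-1]).round(3) for i in range(4)])
a=cv2.resize(f[150:250,255:455],None,fx=4,fy=4,interpolation=2)
cv2.polylines(a,[((b-[255,150])*4).astype(int)],True,(255,0,0))
cv2.imwrite("pics/t1.png",a[:,:,::-1])
cv2.imwrite("pics/s1.png",cv2.resize(s[150:285,195:395],None,fx=4,fy=4,interpolation=2)[:,:,::-1])
```

```text
[[259.11673 180.6893 ]
 [443.81705 161.39224]
 [449.96866 220.27191]
 [265.26834 239.56897]] [[ 0.6247  0.229   0.008 ]
 [ 0.6917 -0.3271  0.008 ]
 [ 0.5145 -0.3439  0.008 ]
 [ 0.4486  0.2057  0.008 ]] [np.float64(0.178), np.float64(0.56), np.float64(0.178), np.float64(0.554)]
```

View pics/t1.png

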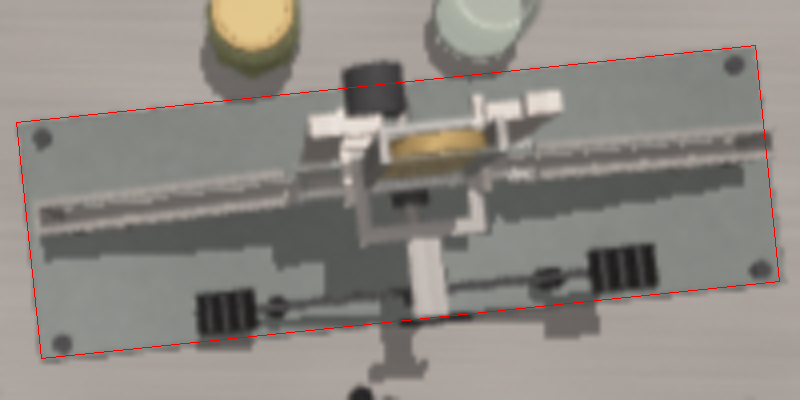

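View pics/s1.png

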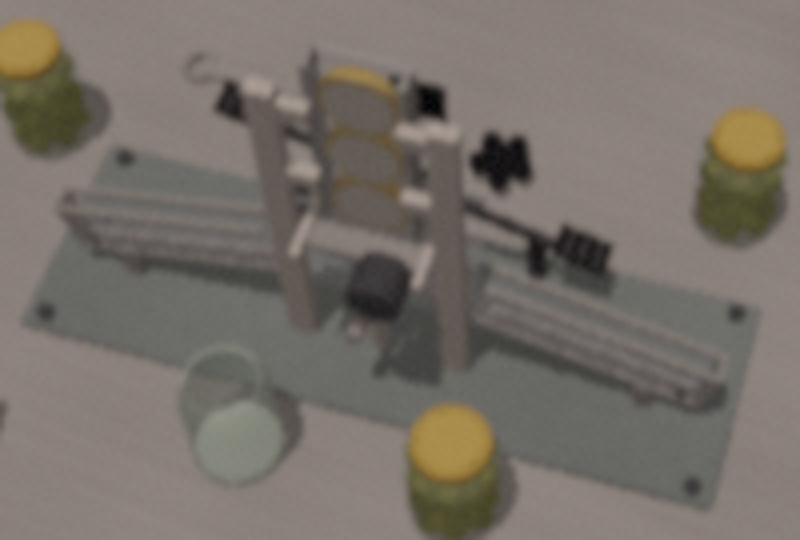

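The plate rectangle fits at 560 x 178 mm. The right (-y) tread looks larger and casts a detached shadow, so it's the raised one and the lids should end up in the right chute. I'll check the pad points against this before moving.

```bash
cat >> h.py <<'E'
B=np.array([[.6247,.229],[.6917,-.3271],[.5145,-.3439],[.4486,.2057]])
v=(B[0]+B[3]-B[1]-B[2]); yaw=np.arctan2(-v[0],v[1])
M=np.array([[np.cos(yaw),-np.sin(yaw)],[np.sin(yaw),np.cos(yaw)]])
O=B.mean(0)+M@[.012,0]
def W(x,y,z): return np.array([*(O+M@[x,y]),z])
def F(p): return np.array([*(M.T@(np.asarray(p)[:2]-O)),p[2]])
E
python3 - <<'E'
from h import *
print(O,yaw)
t=d["top"]
for z in (.148,.065):
  print(z,"right",F(plane(t,410.5,217,z)).round(4),"left",F(plane(t,311.5,228,z)).round(4))
# triangulate pads top/scene
for n,a,b in (("L",(311.5,228),(340.8,212.5)),("R",(410.5,217),(253,175))):
  o1,k1=ray(t,*a);o2,k2=ray(d["scene"],*b)
  s=np.linalg.lstsq(np.c_[k1,-k2],o2-o1,rcond=None)[0]
  print(n,F(o1+k1*s[0]).round(4),F(o2+k2*s[1]).round(4))
print("plate top front edge",[F(plane(t,255+u/4,150+w/4,.199)).round(4) for u,w in ((412,318),(447,314))])
from workcell import ctrl,planner
for p in [W(-.083,-.14,.2+.1734),W(-.083,-.14,.235),W(-.14,0,.34),W(-.085,0,.34)]:
  for y in (yaw,yaw+np.pi): print(p.round(3),planner.solve_ik(p,[np.pi,0,y]))
E
```

```text
[ 0.58178925 -0.05764296] 0.11962149980024658
0.148 right [-0.0806 -0.1313  0.148 ] left [-0.0822  0.1333  0.148 ]
0.065 right [-0.0797 -0.1485  0.065 ] left [-0.0814  0.1355  0.065 ]
L [-0.0814  0.1357  0.0592] [-0.0815  0.1361  0.0593]
R [-0.0806 -0.131   0.1496] [-0.0777 -0.1409  0.1517]
plate top front edge [array([-0.0987,  0.0152,  0.199 ]), array([-0.0985, -0.0071,  0.199 ])]
[ 0.516 -0.207  0.373] [-5.05865007e-01  2.66708622e-01  1.59782861e+00 -4.44089210e-16
  1.27705542e+00  9.45309820e-01]
[ 0.516 -0.207  0.373] [-0.50586501  0.26670862  1.59782861  0.          1.27705542 -2.19628283]
[ 0.516 -0.207  0.235] [-5.05865007e-01  3.94716751e-01  1.79007453e+00 -4.44089210e-16
  9.56801370e-01  9.45309820e-01]
[ 0.516 -0.207  0.235] [-0.50586501  0.39471675  1.79007453  0.          0.95680137 -2.19628283]
[ 0.443 -0.074  0.34 ] [-3.21552764e-01  1.36114331e-01  1.86225068e+00 -4.44089210e-16
  1.14322764e+00  1.12962206e+00]
[ 0.443 -0.074  0.34 ] [-0.32155276  0.13611433  1.86225068  0.          1.14322764 -2.01197059]
[ 0.497 -0.068  0.34 ] [-2.74140995e-01  2.13951595e-01  1.76076441e+00 -4.44089210e-16
  1.16687665e+00  1.17703383e+00]
[ 0.497 -0.068  0.34 ] [-0.274141    0.2139516   1.76076441  0.          1.16687665 -1.96455882]
```

Both views agree: the right tread is up at z ≈ 0.150, feeder (-0.080, -0.131), and the left one is down at about 0.060. Now I'll approach and press it.

Run:
```python
from h import *
from workcell import *
import cv2
q=[np.pi,0,yaw]
effector.grasp(20)
print(ctrl.finger_overhang,ctrl.sense()["width"])
oh=.1734
ctrl.movel([.30,.15,.42],.35)
ctrl.movel(W(-.14,-.136,.20+oh),.3,orientation=q)
ctrl.movel(W(-.082,-.136,.175+oh),.15)
f0=ctrl.sense()["force"]
print(ctrl.movel(W(-.082,-.138,.063+oh),.05,f_stop=8))
s=ctrl.sense();print(s["clock"],F(s["position"]),s["force"]-f0)
ctrl.movel(W(-.082,-.138,.20+oh),.15)
ctrl.movel(W(-.19,-.136,.20+oh),.2)
c=read_camera("top");pickle.dump(c,open("c2.pkl","wb"))
cv2.imwrite("pics/t2.png",cv2.resize(c["frame"][150:290,255:455],None,fx=4,fy=4,interpolation=2)[:,:,::-1])
c=read_camera("scene")
cv2.imwrite("pics/s2.png",cv2.resize(c["frame"][140:275,195:395],None,fx=4,fy=4,interpolation=2)[:,:,::-1])
print(ctrl.sense()["clock"])
```

```text
0.1734 2.7268541126771647e-05
True
7.4667 [-0.08194189 -0.13794088  0.24039124] [-0.98166883 -1.16120497  4.75328279]
9.3
```

View pics/s2.png

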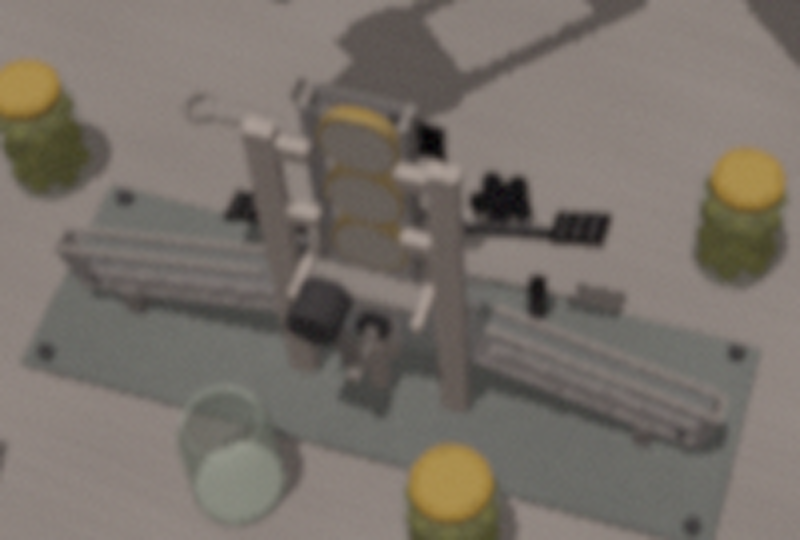

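The gate has flipped: the left tread is now up at crop (580,228), the right one is down, and all three lids are still in the magazine. Next I'll push the slide.

Run:
```python
from h import *
from workcell import *
import cv2
oh=.1734
ctrl.movel(W(-.16,0,.20+oh),.2)
ctrl.movel(W(-.16,0,.172+oh),.15)
f0=ctrl.sense()["force"]
print(ctrl.movel(W(-.065,0,.172+oh),.04,f_stop=14))
s=ctrl.sense();print(s["clock"],F(s["position"]),s["force"]-f0)
ctrl.hold(.3)
ctrl.movel(W(-.16,0,.172+oh),.15)
ctrl.movel(W(-.20,0,.25+oh),.2)
ctrl.hold(1)
for n,r in (("top",150),("scene",140)):
  c=read_camera(n)
  cv2.imwrite(f"pics/{n}3.png",cv2.resize(c["frame"][r:r+135,195+60*(n=="top"):395+60*(n=="top")],None,fx=4,fy=4,interpolation=2)[:,:,::-1])
print(ctrl.sense()["clock"])
```

```text
True
12.1333 [-8.80670778e-02  1.15225619e-04  3.44737357e-01] [-0.06887874  0.07407476  0.76253774]
14.75
```

View pics/scene3.png

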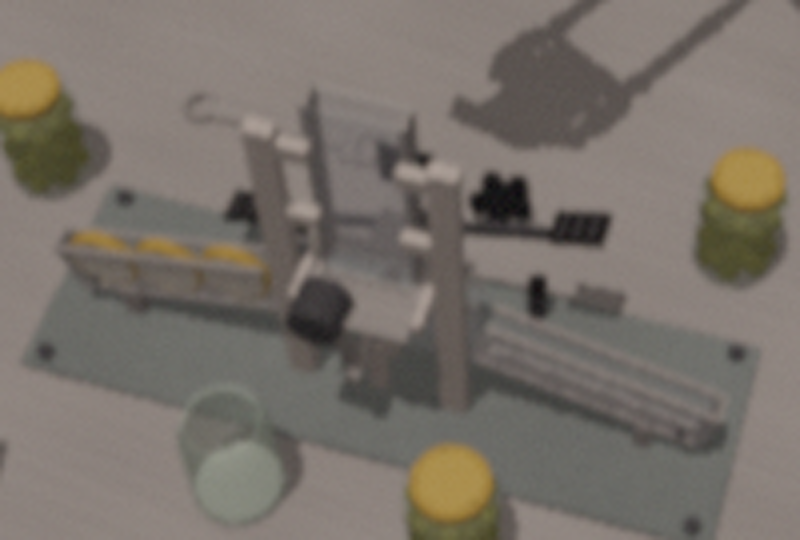

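View pics/top3.png

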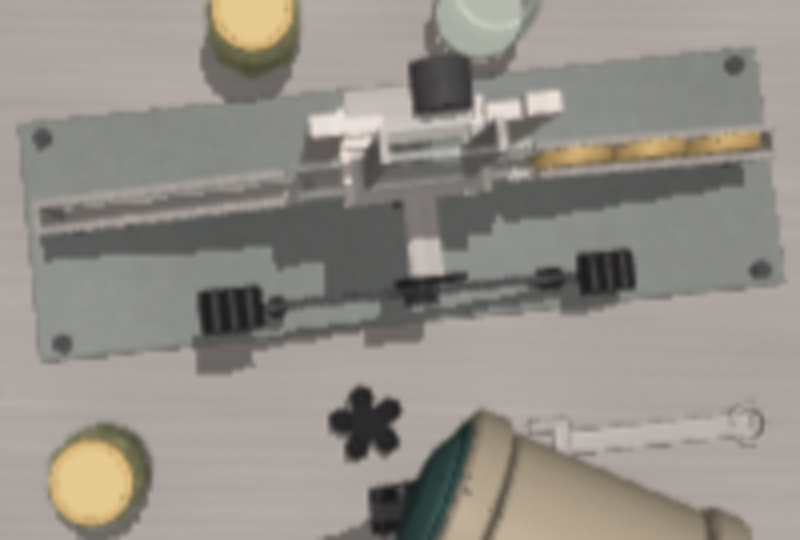

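All three lids lie in the right chute at crop (575–740, 140–158). The slide stopped hard with its plate face at x ≈ -0.077, which is the full 26 mm of travel. The bystanders haven't moved and the arm is clear, so I'm handing in.

```bash
python3 -c "
from workcell import ctrl
print(ctrl.sign_off())"
```

```text
the job is handed in; nothing more can be done
None
```

The job is handed in: the gate rocked over to its right stop, the slide is fully in, and all three lids rest in the right chute; no verdict was returned, so this is from the last pictures and the contact position.

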